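# Seat a label holder behind the lip of a bench shelf by feel

## Robot

A 6-joint arm with a two-finger parallel gripper is mounted at the origin on a cart in front of the work surface, level with it; the furniture and walls round the work are solid. World frame = base frame: x ahead of the robot, y to its left, z up, the work surface at z = 0. Lengths are in mm, angles in rad, forces in N, time in s.
With the tool pointing down it reaches from about 225 to 725 mm from the base axis. Payload 3.1 kg.
Tool frame: the origin (TCP) lies at the very end of the fingers, on their centre line; the grasp point (between the pads) lies 19 mm behind it; z points along the fingers, y is the line along which they close (so a half turn about z gives the same grasp; the last joint's range is limited). The gripper opens to 85 mm and grips with 20 to 120 N. Pads are 22 mm wide; open, the fingers measure 114 mm over their backs; the gripper's body (76 mm by 85 mm) begins 54 mm behind the grasp point. The pads swing forward as they close: fully open they stand 13 mm farther back than shut.
Start: joints at [-1.448, 0.048, 0.099, 1.622, 0, 1.443], TCP at [130.279, -508.571, 231.312] pointing down, gripper open.
Joint ranges: [-2.91, 2.91], [-0.99, 1.94], [-1.21, 1.42], [-2.12, 2.29], [-1.49, 1.47], [-3.14, 3.14]. Speed limits (rad/s): [2.79, 2.79, 3.14, 3.14, 3.14, 3.14].

## Interface

Orientations are given as [roll, pitch, yaw] about the fixed x, y, z axes, in that order (R = Rz(yaw) Ry(pitch) Rx(roll)).
In Python, from rig import bot gives the robot as it stands.
- The arm moves only by the tool servo_tool, never from a script. Its argument "rows" is text: rows parted by semicolons, each of 5 numbers parted by spaces: the shift along the world's x, y, z in units of 25 mm (1.0 is 25 mm), then the turn about the world's z in degrees, then the opening, from -1 (shut) to 1 (fully open). A call has 1 to 10 rows; each row shifts and turns the commanded pose from where the row before left it; what a row does not reach is not made up. A row lasts 1/8 s, in which the tool goes at most 62.5 mm and 10.7 degrees, less where a joint would pass 70% of its speed; a pose out of reach is approached as far as the arm can. A call is refused whole if a number of a shift passes 1 or a number of a turn 10.7, either way. A call with a gripper value outside its range is refused whole. The fingers move at their own pace and stop on an object; "newtons" is the grip in N (left out, the last holds). Time passes only in rows, so rows that do not move let the fingers close. It gives the time, the measured TCP pose, the force, the opening and the grip force at its end, in the units of the state.
- bot.get_obs(): the state, without advancing time (a new reading comes with each control period).
- bot.get_image(name): name is "side" or "top"; returns a dict with "image" (400x640x3 uint8, red, green, blue), "K" (3x3 intrinsics, pixels), "camera_from_world" (4x4, takes a point from world to camera coordinates). Camera axes: x right, y down, z forward; pixel columns grow to the right and rows downward; lengths in mm; the calibration is good to about 2 mm. A picture is of the moment at which its call begins. There is no depth.
- bot.close_job(): hands the job in; it is judged then, once.
The state is a dict: "clock": time; "joints": joint angles; "qvel": joint speeds; "tau": joint torques, N m; "tcp_pos": TCP position; "tcp_rot": TCP orientation; "contact_force": force on the tool from outside, world axes, zero at the start; "ft_torque": the same for the moment, N m; "finger_gap": finger opening in mm; "gripper_force": force on a finger pad.
Only numpy, scipy, OpenCV 4.12 (cv2) and the standard library are available. Lean on these libraries where they do the work, as an engineer would, in place of code of your own. Each camera call takes 0.05 s, during which the arm holds its last target. There are 200 camera calls.

## Task

Take the label holder out of its wooden stand and lower its tongue behind the front lip of the low grey shelf, near the right-hand end of the channel. Gently slide it along the channel to the left until you feel it push in the sprung stop hidden there, then press it down fully home on the sprung strip. Finish holding it there in the gripper, upright, pushed in against both the stop and the strip so that it could be screwed fast, and leave the parts on the shelf where they are.

Things in the scene. Friction and masses are not known exactly. Their poses are not given: they have to be found in the camera images.
- label_holder: Label holder, grey plastic, upright, about 60 g. Below, a tongue 5 (x) x 50 (y) x 30 mm tall; above it a frame 10 (x) x 60 (y) mm, from 30 to 78 mm above the origin, paper label on its -x face. Grip the frame across its 10 mm, about 62 mm above the origin. Origin: centre of the tongue's underside; z up. Either face may be in front when seated. Press it on the shelf with at most 40 N.
- slot_stand: Fixed wooden block 60 (x) x 80 (y) x 30 mm high with a slot 8 (x) x 56 (y) mm, 22 mm deep (slot floor 8 mm above the bench), in which the label holder stands at the start, its axes parallel to the stand's. Origin: centre of the underside, on the bench; z up.
- label_shelf: Fixed low grey shelf 267 mm long (y), 140 mm deep, board top 60 mm, rear edge 80 mm above the bench. Along its front (-x) edge runs an open-topped aluminium channel (see channel_entry). Origin: on the bench under the middle of the channel; x to the back of the shelf, y along the channel (left seen from the front), z up. Three parts stand on the board about 90 mm behind the channel.
- channel_entry (a point): Good entry point: on the channel's centre line, level with the wall tops (65 mm above the bench), 85 mm right of the middle. The channel lies on x = 0 of label_shelf from y = -132 to +132 mm, 9 mm wide inside; front wall = lip, walls 2.5 mm; flared rims rise to 70 mm and stand about 16 mm apart. From y = -130 to 0 it is always free.
- stop_finger (a joint): How far the hidden stop's sprung face is pushed left (+y of label_shelf): 0 m free, 0.006 m at its end; 2 N starts it, 3.5 N at 3 mm, 5 N at the end. The free face is somewhere between y = 0 and +90 mm of label_shelf (changes each time), 48 to 62 mm above the bench; the stop behind it blocks the channel and holds firm. It meets the tongue's left edge.
- seat_strip (a joint): How far the sprung strip along the whole channel floor has been pressed down: 0 m free (its top 45 mm above the bench), 0.006 m at its end (39 mm above the bench: fully home). 3.6 N starts it, 7.2 N at the end.
- capacitor_3: Blue upright capacitor, 30 mm across, 46 mm tall. Stands loose on the shelf board behind the channel; origin: centre of its underside. Leave it alone.
- transformer: Small dark transformer with a yellow winding, 34 x 42 x 37 mm. Stands loose on the shelf board behind the channel; origin: centre of its underside. Leave it alone.
- flux_tin: Flat round yellowish tin, 46 mm across, 18 mm tall. Stands loose on the shelf board behind the channel; origin: centre of its underside. Leave it alone.

How it is judged:
By the outcome, as a careful person would: the job done as asked, in the order asked, and still so for the second after the job is handed in, while the arm keeps its last pose, push and grip.
It also fails if it takes over 54 s, if anything falls off the work surface, if the arm or the gripper's body presses on something with over 40 N, if the wrist force passes 120 N, or if a joint passes its speed limit or range.

## Working session

There is one attempt and no reset: what is moved stays moved. The work goes in short steps, Python scripts to look and compute and a tool call to move; the robot and the scene stay as the last step left them, time stands still between calls to the robot, and variables do not carry over. Pictures are saved under pics/ and viewed, at most 10 in all, crops included, and the job is handed in when it is done.

Besides the shell and the picture viewer there is one more tool, called after "Call:" by a JSON object that holds its "name" and its "arguments", one argument or row to a line. servo_tool: Moves the arm, as the interface text tells. Its arguments: {"type":"object","properties":{"rows":{"type":"string"},"newtons":{"type":"number"}},"required":["rows"]}

```bash
mkdir -p pics; ls; python3 - <<'E'
from rig import bot
import cv2,pickle
d={}
for n in("side","top"):
    r=bot.get_image(n);d[n]=r;cv2.imwrite(f"pics/{n}0.png",r["image"][:,:,::-1]);print(r["K"].tolist(),r["camera_from_world"].round(3).tolist())
pickle.dump(d,open("d0.pkl","wb"))
print(bot.get_obs())
E
```

```text
pics
[[417.7264695390868, 0.0, 319.5001655200432], [0.0, 417.7264695390868, 192.7663110467105], [0.0, 0.0, 1.0]] [[-0.957, -0.288, 0.013, 513.253], [-0.207, 0.653, -0.729, 222.314], [0.201, -0.7, -0.685, 708.997], [0.0, 0.0, 0.0, 1.0]]
[[466.9581237815734, 0.0, 324.3565418865068], [0.0, 466.9581237815734, 199.72318687038756], [0.0, 0.0, 1.0]] [[-0.023, -1.0, -0.003, -75.317], [-0.975, 0.023, -0.221, 562.904], [0.221, -0.002, -0.975, 782.271], [0.0, 0.0, 0.0, 1.0]]
{'clock': 0.1, 'joints': array([-1.44778244e+00,  4.86863541e-02,  9.77110881e-02,  1.62199211e+00,
       -7.83639613e-06,  1.44296488e+00]), 'qvel': array([-0.00051436, -0.00025984,  0.00381751, -0.00080505,  0.00048465,
        0.00037203]), 'tau': array([ 3.00973123e-03, -3.39853728e+01,  3.20934677e+01,  1.57846534e-02,
       -6.75311497e-06, -4.80209152e-06]), 'tcp_pos': array([ 130.21664743, -508.01262256,  230.20741364]), 'tcp_rot': array([-3.13943832e+00, -2.69000583e-04,  2.50845052e-01]), 'contact_force': array([-0.32637814,  0.41589926,  0.2941369 ]), 'ft_torque': array([-0.03620693, -0.01494933, -0.01375002]), 'gripper_force': 0.0, 'finger_gap': 85.23136527984012}
```

View pics/side0.png

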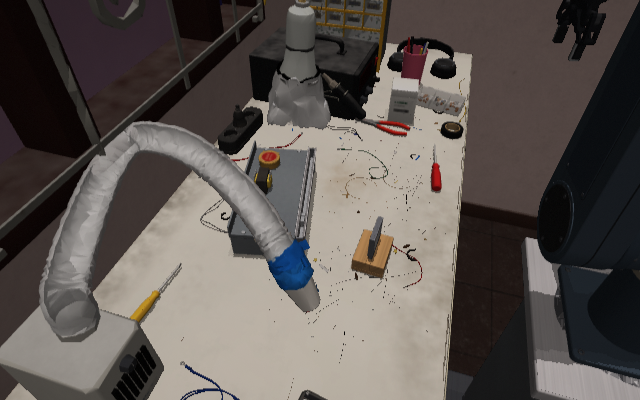

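View pics/top0.png

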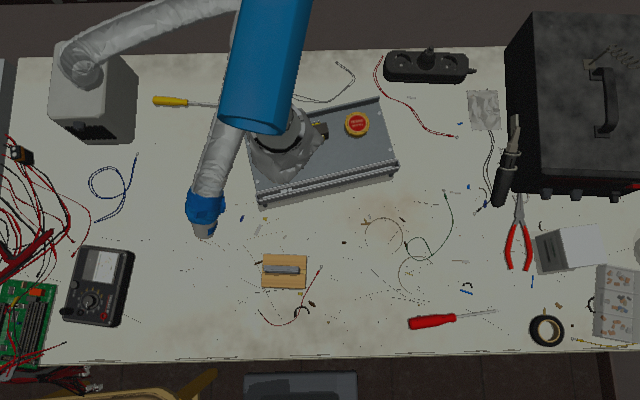

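The side view shows the stand and holder at about (372,250) and the shelf with its channel from (315,150) to (275,255). The top view shows the stand at (284,270) and the channel from (262,203) to (397,172). A fume hose tip hangs at side (310,300) / top (203,230), and something blue and white hangs over the left of the shelf in the top view. I'll triangulate these.

```bash
cat > h.py <<'E'
import numpy as np,cv2,pickle
class Cam:
    def __init__(s,r):
        s.K=r["K"];s.T=r["camera_from_world"];s.R=s.T[:3,:3];s.c=-s.R.T@s.T[:3,3]
    def ray(s,p): return s.R.T@np.linalg.solve(s.K,[p[0],p[1],1.])
    def at(s,p,z):
        d=s.ray(p);return (s.c+d*(z-s.c[2])/d[2]).round(1)
    def proj(s,P):
        q=s.K@(s.R@np.asarray(P,float)+s.T[:3,3]);return (q[:2]/q[2]).round(1)
def tri(a,pa,b,pb):
    da,db=a.ray(pa),b.ray(pb);M=np.stack([da,-db],1);t=np.linalg.lstsq(M,b.c-a.c,rcond=None)[0]
    A,B=a.c+t[0]*da,b.c+t[1]*db;return ((A+B)/2).round(1),np.linalg.norm(A-B).round(1)
def load(f):
    d=pickle.load(open(f,"rb"));return d,Cam(d["side"]),Cam(d["top"])
E
python3 - <<'E'
from h import *
d,S,T=load("d0.pkl")
print(S.c,T.c)
print("nozzle",tri(S,(310,303),T,(203,233)))
print("bluecollar",tri(S,(291,265),T,(206,207)))
print("cloth",tri(S,(300,110),T,(285,150)))
print("stand top",tri(S,(372,258),T,(284,270)))
print("shelf right front",tri(S,(315,150),T,(397,172)), T.at((397,172),65),T.at((262,205),65))
for n,b in(("side",(225,135,420,290)),("top",(230,90,410,300))):
    x0,y0,x1,y1=b;c=d[n]["image"][y0:y1,x0:x1,::-1]
    k=3 if n=="side" else 2.8
    cv2.imwrite(f"pics/{n}c.png",cv2.resize(c,None,fx=k,fy=k,interpolation=cv2.INTER_CUBIC))
E
```

```text
[394.65874937 499.36146401 640.63333718] [374.09482682 -86.53898034 887.15567241]
nozzle (array([511. , 137.4,  31.6]), np.float64(1.3))
bluecollar (array([547.9, 117.5,  94.5]), np.float64(4.1))
cloth (array([581.9, -36.1, 285.4]), np.float64(2.1))
stand top (array([437.4,  -9.6,   1.9]), np.float64(7.5))
shelf right front (array([ 612.3, -222.7,   63.4]), np.float64(4.8)) [ 609.3 -222.5   65. ] [553.4  24.   65. ]
```

View pics/sidec.png

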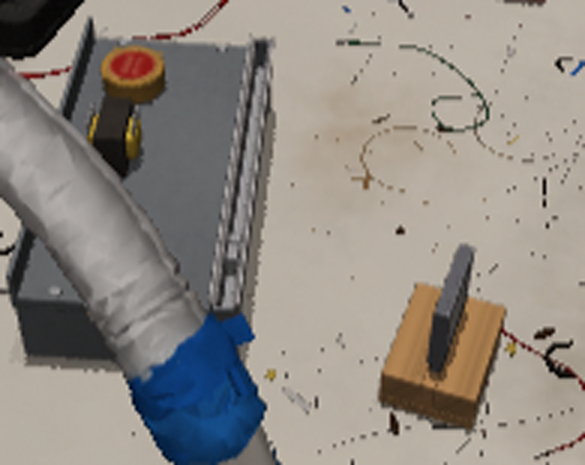

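View pics/topc.png

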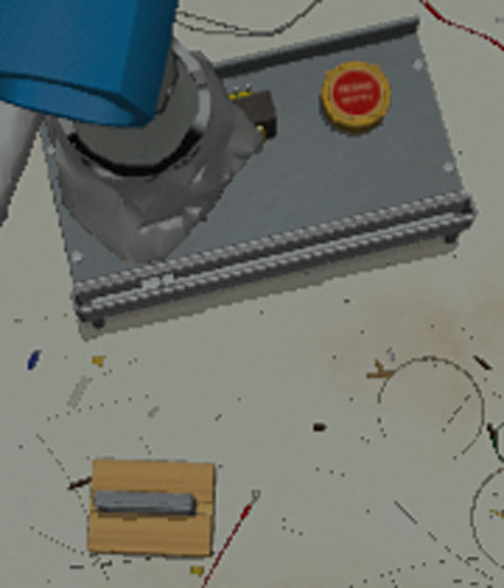

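The side crop shows the channel's far (right) end at about (312,148) and a clear view of the holder. In the top crop the right end is near (395,163), and the shrouded hanging thing overlaps the left part of the shelf. Next I'll measure the stand, holder and channel precisely, plus that obstacle.

```bash
python3 - <<'E'
from h import *
d,S,T=load("d0.pkl")
print("band",tri(S,(300,78),T,(280,145)),tri(S,(300,48),T,(280,145)))
print("cloth low",tri(S,(300,125),T,(283,180)),tri(S,(270,122),T,(250,160)),tri(S,(331,120),T,(320,150)))
print("blue cyl bottom at z 400,500:",T.at((250,128),400),T.at((250,128),500),S.proj([560,-10,400]),S.proj([540,0,500]))
# wood mask
for n,C in(("side",S),("top",T)):
    im=d[n]["image"];hsv=cv2.cvtColor(im,cv2.COLOR_RGB2HSV)
    b=(350,200,400,285) if n=="side" else (250,245,318,298)
    m=np.zeros(im.shape[:2],np.uint8)
    w=cv2.inRange(hsv,(8,70,60),(25,255,255));x0,y0,x1,y1=b;m[y0:y1,x0:x1]=w[y0:y1,x0:x1]
    c=max(cv2.findContours(m,0,2)[0],key=cv2.contourArea);h=cv2.convexHull(c)
    print(n,cv2.approxPolyDP(h,2.5,True)[:,0].tolist(),cv2.minAreaRect(c))
    g=np.zeros_like(m);gm=((hsv[:,:,1]<70)&(hsv[:,:,2]<175)).astype(np.uint8)*255
    hb=(352,212,390,265) if n=="side" else (258,255,308,285)
    x0,y0,x1,y1=hb;g[y0:y1,x0:x1]=gm[y0:y1,x0:x1]
    c=max(cv2.findContours(g,0,2)[0],key=cv2.contourArea)
    print(n,"holder",cv2.minAreaRect(c),cv2.boxPoints(cv2.minAreaRect(c)).round(1).tolist(),cv2.boundingRect(c))
# shelf corners by crop coords
t=lambda x,y:(230+x/2.8,90+y/2.8); s=lambda x,y:(225+x/3,135+y/3)
# channel end centres (between walls) top crop: left (80,300) right (470,212); side: right (261,45) left (228,300)
print("R",tri(S,s(261,45),T,t(471,212)),"L",tri(S,s(228,303),T,t(82,301)))
E
```

```text
band (array([575. , -33.7, 340.4]), np.float64(12.2)) (array([567.6, -36.2, 383.1]), np.float64(27.2))
cloth low (array([563.5, -28.4, 260.1]), np.float64(34.5)) (array([590.2,  16. , 286. ]), np.float64(43.8)) (array([566.5, -84.1, 252.1]), np.float64(46.5))
blue cyl bottom at z 400,500: [568.   -7.2 400. ] [528.2 -23.5 500. ] [308.4  48.6] [322.1 -30.2]
side [[364, 229], [393, 238], [381, 277], [351, 268]] ((371.61724853515625, 252.56002807617188), (34.08875274658203, 42.79502487182617), 17.650121688842773)
side holder ((374.7200012207031, 236.95999145507812), (11.313708305358887, 43.274940490722656), 8.130102157592773) [[366.1000061035156, 257.6000061035156], [372.20001220703125, 214.6999969482422], [383.3999938964844, 216.3000030517578], [377.29998779296875, 259.20001220703125]] (368, 216, 16, 43)
top [[263, 254], [306, 256], [304, 288], [261, 286]] ((283.1429748535156, 270.92572021484375), (44.964046478271484, 33.6530876159668), 2.2906100749969482)
top holder ((281.4979248046875, 269.0453796386719), (35.3271598815918, 7.4922637939453125), 2.602562189102173) [[263.70001220703125, 272.0], [264.0, 264.5], [299.29998779296875, 266.1000061035156], [299.0, 273.6000061035156]] (264, 265, 36, 9)
R (array([ 623. , -226.4,   59.2]), np.float64(0.0)) L (array([565.5,  29. ,  63.8]), np.float64(4.4))
```

```bash
python3 - <<'E'
from h import *
from scipy.optimize import least_squares
d,S,T=load("d0.pkl")
a=np.linspace(0,6.283,60)
def f(p):
    P=[[p[0]+p[3]*np.cos(t),p[1]+p[3]*np.sin(t),p[2]] for t in a]
    s=np.array([S.proj(q) for q in P]);t=np.array([T.proj(q) for q in P])
    return np.array([s[:,0].min()-268,s[:,0].max()-332,s[:,1].max()-125,t[:,0].min()-246,t[:,0].max()-325,t[:,1].max()-183])
r=least_squares(f,[575,-34,270,50],diff_step=1e-2);print(r.x.round(1),r.fun.round(1))
# arm chain guess: wrist height
x,y,w=T.at((283,183),250),T.at((246,160),250),T.at((325,140),250);print(x,y,w)
# crop of side obstacle
im=d["side"]["image"][0:150,220:400,::-1];im2=d["top"]["image"][0:200,170:350,::-1]
o=np.zeros((480,800,3),np.uint8);A=cv2.resize(im,None,fx=2.2,fy=2.2);B=cv2.resize(im2,None,fx=2.2,fy=2.2)
o[:A.shape[0],:A.shape[1]]=A;o[:B.shape[0],400:400+B.shape[1]]=B;cv2.imwrite("pics/obst.png",o)
E
```

```text
[583.6 -37.3 292.   51.5] [-1.3  0.7 -0.3  0.9 -1.3  0.5]
[544.1 -30.3 250. ] [579.3  22.4 250. ] [606.8 -91.  250. ]
```

View pics/obst.png

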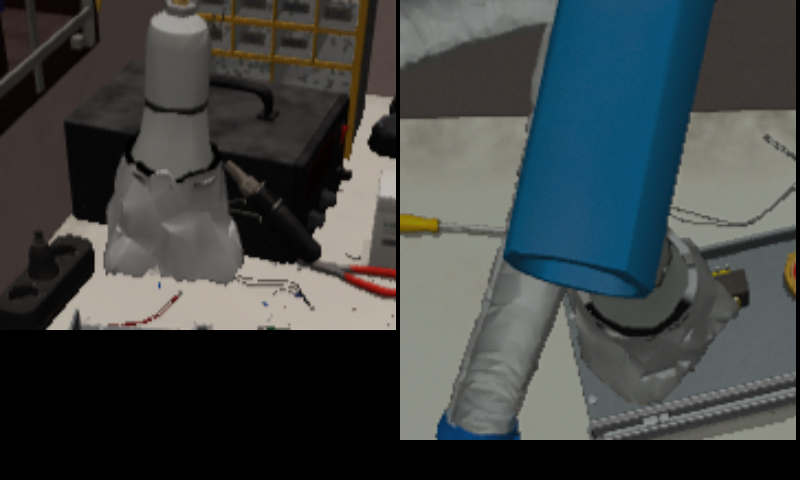

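The obstacle is a shrouded hanging head. The fit puts its skirt bottom at z≈292, radius 51, centred at (584,-37). Next: positions of the stand, holder and channel.

```bash
python3 - <<'E'
from h import *
d,S,T=load("d0.pkl")
print("stand top back",T.at((263,254),30),T.at((306.5,256),30),"front z0",T.at((304,288.5),0),T.at((261,286.5),0))
print("side hull far",S.at((364,229),30),S.at((393,238),30))
print("holder far top",tri(S,(381,217),T,(299.5,268)),"near top",tri(S,(372.5,239),T,(264,266)))
for z in(84,86,88):print(T.at((264,264.5),z),T.at((299.3,266.1),z))
# channel: bright groove line in top view between rims; sample perpendicular profile
g=cv2.cvtColor(d["top"]["image"],cv2.COLOR_RGB2GRAY)
for c in range(330,400,8):
    print(c,g[155:205,c].tolist())
E
```

```text
stand top back [469.   26.3  30. ] [463.5 -53.4  30. ] front z0 [406.2 -46.7   0. ] [411.7  33.6   0. ]
side hull far [461.2 -52.3  30. ] [403.  -46.3  30. ]
holder far top (array([434.8, -43.2,  82.8]), np.float64(5.9)) near top (array([439.1,  17. ,  86.7]), np.float64(6.3))
[445.1  17.4  84. ] [440.9 -43.   84. ]
[444.9  17.1  86. ] [440.8 -43.1  86. ]
[444.7  16.9  88. ] [440.6 -43.2  88. ]
330 [99, 98, 96, 97, 99, 98, 99, 98, 99, 98, 97, 98, 98, 100, 97, 98, 98, 98, 80, 112, 109, 106, 61, 47, 50, 68, 126, 113, 133, 74, 49, 51, 58, 78, 88, 95, 97, 97, 97, 101, 137, 142, 143, 143, 144, 142, 144, 143, 145, 142]
338 [96, 95, 96, 97, 96, 97, 99, 98, 99, 97, 97, 96, 97, 97, 96, 96, 76, 116, 108, 104, 59, 47, 50, 74, 128, 108, 123, 73, 48, 51, 52, 70, 82, 94, 97, 96, 96, 92, 137, 144, 144, 143, 142, 141, 141, 143, 142, 141, 143, 142]
346 [97, 96, 96, 95, 95, 95, 97, 97, 96, 96, 99, 99, 99, 97, 94, 130, 112, 102, 57, 48, 49, 66, 127, 116, 122, 72, 48, 52, 56, 69, 85, 96, 97, 97, 94, 138, 145, 142, 141, 143, 143, 142, 144, 142, 142, 141, 142, 142, 141, 142]
354 [95, 95, 96, 96, 95, 95, 9
[... 663 characters left out ...]
95, 94, 94, 94, 93, 93, 91, 130, 114, 99, 79, 55, 52, 39, 122, 115, 94, 95, 63, 52, 52, 68, 87, 89, 95, 98, 96, 96, 135, 143, 142, 143, 142, 141, 142, 141, 143, 140, 140, 141, 140, 140, 136, 140, 136, 137, 137, 138, 138, 138]
386 [93, 92, 92, 94, 92, 131, 113, 100, 78, 56, 51, 50, 125, 114, 91, 104, 68, 51, 51, 78, 90, 90, 97, 98, 98, 96, 137, 145, 143, 142, 142, 142, 143, 142, 143, 142, 143, 143, 141, 141, 139, 141, 139, 139, 138, 136, 134, 134, 133, 132]
394 [102, 98, 95, 118, 98, 96, 95, 63, 53, 53, 44, 80, 89, 109, 68, 49, 50, 54, 116, 145, 148, 147, 147, 146, 143, 143, 142, 143, 142, 144, 144, 144, 142, 142, 143, 144, 143, 144, 144, 144, 142, 141, 141, 140, 141, 141, 139, 139, 137, 138]
```

```bash
python3 - <<'E'
from h import *
d,S,T=load("d0.pkl")
g=cv2.cvtColor(d["top"]["image"],cv2.COLOR_RGB2GRAY).astype(int)
B=[];F=[]
for c in range(330,392,2):
    r0=int(173-(c-330)*.235)
    p=g[r0-5:r0+18,c]
    b=r0-5+next(i for i in range(1,12) if p[i]>p[0]+6 and p[i]>p[i-1])
    # front rim: last bright before dark after second bright band
    i2=max(i for i in range(6,20) if p[i]>85 and p[i+1]<=85 and p[i+2]<75)
    B.append((c,b-.5));F.append((c,r0-5+i2+.5))
wb=np.array([T.at(q,70) for q in B])[:,:2];wf=np.array([T.at(q,70) for q in F])[:,:2]
for w in(wb,wf):
    k=np.polyfit(w[:,1],w[:,0],1);r=w[:,0]-np.polyval(k,w[:,1]);print(k.round(4),r.std().round(2), np.polyval(k,-180).round(1),np.polyval(k,-100).round(1))
gs=cv2.cvtColor(d["side"]["image"],cv2.COLOR_RGB2GRAY).astype(int)
for r in range(152,240,12): print(r,g.shape and 285,gs[r,285:325].tolist())
m=gs[140:156,296:322];print(m.tolist())
print(T.at((397.5,166),70), T.at((399,163),70))
E
```

```text
[-2.219000e-01  5.864009e+02] 0.96 626.3 608.6
[-2.203000e-01  5.671768e+02] 0.69 606.8 589.2
152 285 [100, 100, 100, 99, 100, 99, 99, 99, 101, 100, 100, 99, 88, 103, 112, 88, 99, 98, 99, 100, 99, 99, 137, 112, 100, 42, 39, 39, 39, 113, 161, 175, 175, 174, 175, 176, 175, 175, 175, 175]
164 285 [102, 103, 102, 102, 100, 99, 100, 100, 99, 100, 100, 99, 98, 100, 100, 100, 99, 98, 98, 98, 107, 107, 118, 42, 57, 143, 145, 117, 123, 50, 137, 175, 174, 175, 173, 173, 173, 173, 173, 173]
176 285 [103, 104, 104, 103, 104, 104, 103, 104, 103, 103, 103, 103, 102, 103, 103, 104, 104, 104, 94, 116, 107, 57, 44, 147, 148, 135, 112, 149, 85, 104, 104, 104, 175, 174, 173, 174, 174, 175, 175, 175]
188 285 [104, 105, 105, 104, 103, 104, 102, 103, 103, 103, 104, 104, 105, 106, 104, 103, 109, 138, 116, 68, 45, 143, 147, 148, 117, 145, 48, 104, 104, 104, 161, 173, 174, 174, 174, 173, 172, 171, 170, 169]
200 285 [103, 102, 102, 102, 101, 102, 101, 102, 102, 103, 104, 104, 102, 100, 86, 152, 117, 90, 47, 106, 146, 147, 117, 108, 108, 84, 103, 103, 103, 174, 174, 173, 174, 174, 173, 173, 174, 172, 173, 172]
[... 1971 characters left out ...]
38, 39, 39, 90, 136, 135, 175, 175, 175, 175, 175], [100, 73, 122, 145, 75, 99, 97, 97, 103, 103, 100, 118, 104, 121, 38, 39, 38, 39, 117, 154, 167, 175, 175, 175, 175, 175], [99, 88, 103, 112, 88, 99, 98, 99, 100, 99, 99, 137, 112, 100, 42, 39, 39, 39, 113, 161, 175, 175, 174, 175, 176, 175], [99, 99, 99, 98, 100, 99, 99, 100, 100, 100, 100, 152, 113, 95, 42, 39, 40, 60, 110, 174, 175, 175, 174, 175, 175, 175], [99, 99, 99, 99, 100, 99, 98, 99, 99, 100, 99, 159, 110, 77, 43, 39, 40, 56, 102, 167, 175, 176, 176, 176, 176, 176], [99, 100, 99, 100, 100, 100, 97, 99, 100, 97, 83, 148, 110, 61, 42, 39, 38, 73, 102, 153, 176, 176, 176, 176, 176, 176]]
[ 619.2 -223.3   70. ] [ 624.9 -226.4   70. ]
```

The channel centre line is x ≈ 576.8 − 0.221·y, yaw +12.5°. The holder is at about (437,-13), yaw −3.9°, with its top measured at z≈85, which agrees with 86. I'm starting the move.

Call:
{"name": "servo_tool", "arguments": {
  "rows": "0.61 0.99 -0.1 3.6 1;0.61 0.99 -0.1 3.6 1;0.61 0.99 -0.1 3.6 1;0.61 0.99 -0.1 3.6 1;0.61 0.99 -0.1 3.6 1;0.61 0.99 -0.1 3.6 1;0.61 0.99 -0.1 3.6 1;0.61 0.99 -0.1 3.6 1;0.61 0.99 -0.1 3.6 1;0.61 0.99 -0.1 3.6 1",
  "newtons": 40
}}

```text
clock: 1.35
tcp_pos: [283.0, -260.0, 205.7]
tcp_rot: [-3.141, -0.0, 0.881]
contact_force: [0.0, 0.8, 0.1]
finger_gap: 85.2
gripper_force: 0.0
```

Call:
{"name": "servo_tool", "arguments": {
  "rows": "0.61 0.99 -0.2 3.6 1;0.61 0.99 -0.2 3.6 1;0.61 0.99 -0.2 3.6 1;0.61 0.99 -0.2 3.6 1;0.61 0.99 -0.2 3.6 1;0.61 0.99 -0.2 3.6 1;0.61 0.99 -0.2 3.6 1;0.61 0.99 -0.2 3.6 1;0.61 0.99 -0.2 3.6 1;0.61 0.95 -0.2 3.3 1"
}}

```text
clock: 2.6
tcp_pos: [435.3, -13.6, 155.6]
tcp_rot: [-3.141, -0.0, 1.504]
contact_force: [0.4, -0.4, 0.5]
finger_gap: 85.4
gripper_force: 0.0
```

```bash
python3 - <<'E'
from rig import bot
import pickle,cv2
from h import *
o=bot.get_obs();print({k:np.round(v,3).tolist() for k,v in o.items()})
d={n:bot.get_image(n) for n in("side","top")};pickle.dump(d,open("d1.pkl","wb"))
S,T=Cam(d["side"]),Cam(d["top"])
p=o["tcp_pos"];print(S.proj(p),T.proj(p))
print("stop?",tri(S,(302,224),T,(283.5,190.7)),T.at((283.5,191),65),S.at((302,224),62))
print("rims side",S.at((301.5,188),70),S.at((311,188),70),S.at((305.5,164),70),S.at((314,164),70))
cv2.imwrite("pics/s1.png",np.hstack([cv2.resize(d["side"]["image"][:,:,::-1],(400,250)),cv2.resize(d["top"]["image"][:,:,::-1],(400,250))]))
E
```

```text
{'clock': 2.6, 'joints': [-0.185, -0.19, -0.276, 1.486, -0.0, 1.452], 'qvel': [0.499, 0.301, 0.175, -0.13, -0.001, 0.04], 'tau': [-1.607, -26.169, 31.502, 0.26, 0.046, -0.026], 'tcp_pos': [435.315, -13.554, 155.601], 'tcp_rot': [-3.141, -0.0, 1.504], 'contact_force': [0.398, -0.354, 0.544], 'ft_torque': [-0.056, 0.009, -0.031], 'gripper_force': 0.0, 'finger_gap': 85.402}
[380.7 198.8] [277.9 266.4]
stop? (array([579.5, -13.6,  47.8]), np.float64(7.4)) [578.5 -14.8  65. ] [571.4  -0.8  62. ]
rims side [601.1 -86.7  70. ] [582.8 -92.5  70. ] [ 617.2 -161.7   70. ] [ 599.8 -167.2   70. ]
```

View pics/s1.png

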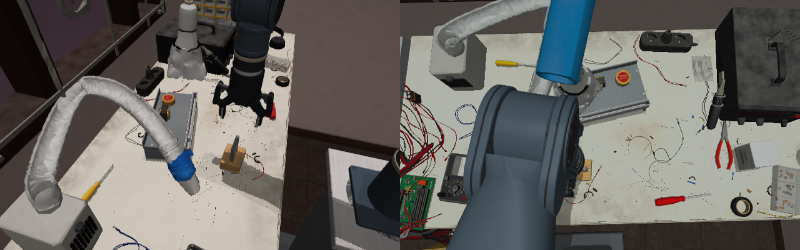

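The side view shows the open gripper at about (392,176), still lagging toward its target. The holder is untouched in the stand. I'll let it settle one row.

Call:
{"name": "servo_tool", "arguments": {
  "rows": "0 0 0 0 1;0 0 0 0 1"
}}

```text
clock: 2.95
tcp_pos: [434.9, -15.2, 156.4]
tcp_rot: [-3.141, 0.0, 1.501]
contact_force: [0.8, -0.1, 0.2]
finger_gap: 84.9
gripper_force: 0.0
```

```bash
python3 - <<'E'
from rig import bot
import pickle,cv2
from h import *
o=bot.get_obs();print({k:np.round(v,3).tolist() for k,v in o.items()})
d={n:bot.get_image(n) for n in("side","top")};pickle.dump(d,open("d1.pkl","wb"))
S=Cam(d["side"]);p=o["tcp_pos"];print(S.proj(p))
# finger tips: dark pixels lowest in side around proj
im=d["side"]["image"].max(2)
m=(im<70).astype(np.uint8);m[:,:330]=0;m[:100]=0;m[260:]=0;m[:,450:]=0
n,l,st,c=cv2.connectedComponentsWithStats(m)
for i in np.argsort(-st[1:,4])[:3]+1:print(st[i],c[i].round(1))
c=d["side"]["image"][110:290,300:470,::-1];cv2.imwrite("pics/s2.png",cv2.resize(c,None,fx=3,fy=3,interpolation=cv2.INTER_CUBIC))
E
```

```text
{'clock': 2.95, 'joints': [-0.189, -0.192, -0.276, 1.487, -0.0, 1.452], 'qvel': [-0.005, -0.003, 0.004, -0.0, 0.001, 0.002], 'tau': [0.215, -24.66, 32.059, 0.005, 0.008, -0.0], 'tcp_pos': [434.942, -15.246, 156.383], 'tcp_rot': [-3.141, 0.0, 1.501], 'contact_force': [0.799, -0.066, 0.199], 'ft_torque': [-0.015, 0.004, -0.024], 'gripper_force': 0.0, 'finger_gap': 84.877}
[381.1 197.8]
[ 330  100  109  103 5831] [387.5 140.3]
[367 220  15  40 267] [373.9 239.2]
[441 122   9  17  90] [445.  130.8]
```

View pics/s2.png

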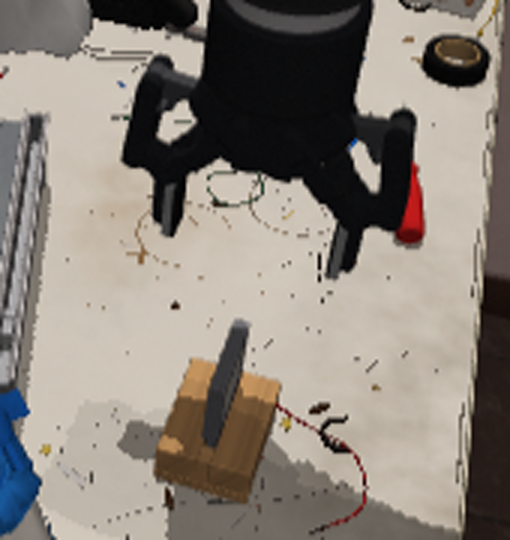

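The fingertips straddle the holder correctly, with tip midpoint about (383,194) against the predicted (381,192). Next I descend and grip.

Call:
{"name": "servo_tool", "arguments": {
  "rows": "0.07 0.07 -0.8 0 1;0 0 -0.8 0 1;0 0 -0.8 0 1;0 0 -0.7 0 1;0 0 -0.6 0 1;0 0 -0.5 0 1;0 0 0 0 1;0 0 0 0 0;0 0 0 0 -0.5;0 0 0 0 -1"
}}

```text
clock: 4.3
tcp_pos: [437.5, -12.9, 51.9]
tcp_rot: [3.14, 0.0, 1.502]
contact_force: [0.1, -1.5, -1.0]
finger_gap: 32.3
gripper_force: 0.0
```

Call:
{"name": "servo_tool", "arguments": {
  "rows": "0 0 0 0 -1;0 0 0 0 -1;0 0 0 0 -1;0 0 0 0 -1",
  "newtons": 60
}}

```text
clock: 4.8
tcp_pos: [437.4, -12.9, 51.7]
tcp_rot: [3.141, 0.0, 1.502]
contact_force: [1.2, -0.2, 2.3]
finger_gap: 9.3
gripper_force: 58.4
```

Gripped at 9.3 mm gap. Now I lift, go round to the right away from the hanging head, and stop above the entry.

Call:
{"name": "servo_tool", "arguments": {
  "rows": "0 0 0.5 0 -1;0 0 0.9 0 -1;0 0 0.9 0 -1;0 0 0.9 0 -1;0 -0.9 0.3 0 -1;0 -0.95 0 0 -1;0 -0.95 0 0 -1;0 -0.95 0 0 -1;0 -0.95 0 0 -1;0 -0.95 0 0 -1"
}}

```text
clock: 6.05
tcp_pos: [436.7, -154.7, 139.1]
tcp_rot: [-3.141, -0.0, 1.502]
contact_force: [0.3, 0.3, 0.0]
finger_gap: 9.1
gripper_force: 58.8
```

Call:
{"name": "servo_tool", "arguments": {
  "rows": "0.88 -0.13 0 2.05 -1;0.88 -0.13 0 2.05 -1;0.88 -0.13 0 2.05 -1;0.88 -0.13 0 2.05 -1;0.88 -0.13 0 2.05 -1;0.88 -0.13 0 2.05 -1;0.88 -0.13 0 2.05 -1;0.88 -0.13 0 2.05 -1;0 0 0 0 -1;0 0 0 0 -1"
}}

```text
clock: 7.3
tcp_pos: [612.2, -179.8, 138.6]
tcp_rot: [-3.14, -0.001, 1.788]
contact_force: [0.6, -0.2, -1.2]
finger_gap: 9.1
gripper_force: 58.9
```

```bash
python3 - <<'E'
from rig import bot
import pickle,cv2
from h import *
o=bot.get_obs();print({k:np.round(v,3).tolist() for k,v in o.items()})
d={n:bot.get_image(n) for n in("side","top")};pickle.dump(d,open("d2.pkl","wb"))
S,T=Cam(d["side"]),Cam(d["top"]);p=o["tcp_pos"];print(S.proj(p),T.proj(p))
P=p+[0,0,-43];print("tongue bottom",S.proj(P),T.proj(P))
a=cv2.resize(d["side"]["image"][0:220,190:390,::-1],None,fx=2.7,fy=2.7,interpolation=cv2.INTER_CUBIC)
b=cv2.resize(d["top"]["image"][60:280,250:450,::-1],(240,264))
o=np.zeros((594,784,3),np.uint8);o[:,:540]=a;o[:264,544:]=b;cv2.imwrite("pics/s3.png",o)
E
```

```text
{'clock': 7.3, 'joints': [-0.391, 0.345, 0.257, 1.484, -0.0, 0.963], 'qvel': [-0.003, -0.016, -0.014, -0.003, -0.002, -0.002], 'tau': [0.046, -45.182, 32.624, -0.045, 0.005, 0.0], 'tcp_pos': [612.245, -179.829, 138.63], 'tcp_rot': [-3.14, -0.001, 1.788], 'contact_force': [0.635, -0.228, -1.201], 'ft_torque': [0.017, -0.028, -0.018], 'gripper_force': 58.894, 'finger_gap': 9.13}
[310.2 133.4] [378.  158.7]
tongue bottom [310.2 150. ] [375.3 166.1]
```

View pics/s3.png

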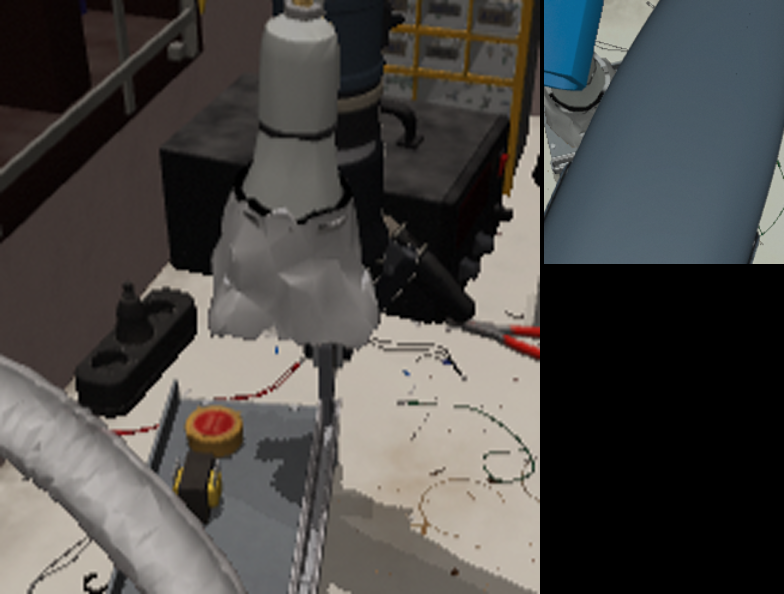

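```bash
python3 - <<'E'
from h import *
d,S,T=load("d2.pkl");g=cv2.cvtColor(d["side"]["image"],cv2.COLOR_RGB2GRAY).astype(int)
p=np.array([612.2,-179.8,95.6]);yv=np.array([-.216,.976,0]);xv=np.array([.976,.216,0])
for z in(0,15,30,45,55):
    print(z,[S.proj(p+yv*b+xv*a+[0,0,z]).tolist() for b,a in((25,-2.5),(25,2.5),(-25,-2.5),(-25,2.5))])
for r in range(128,170,3):print(r,g[r,300:326].tolist())
E
```

```text
0 [[310.3, 157.3], [308.0, 157.2], [312.4, 143.1], [310.1, 143.0]]
15 [[310.3, 151.6], [307.9, 151.5], [312.4, 137.5], [310.1, 137.4]]
30 [[310.3, 145.8], [307.9, 145.7], [312.4, 131.7], [310.1, 131.6]]
45 [[310.3, 139.8], [307.8, 139.7], [312.5, 125.8], [310.1, 125.7]]
55 [[310.3, 135.7], [307.8, 135.6], [312.5, 121.8], [310.1, 121.7]]
128 [165, 163, 86, 13, 12, 44, 73, 63, 64, 54, 56, 55, 59, 21, 34, 62, 63, 40, 77, 74, 78, 91, 89, 89, 164, 165]
131 [180, 180, 162, 11, 11, 22, 63, 62, 43, 41, 41, 41, 44, 30, 33, 62, 56, 11, 10, 11, 118, 182, 182, 183, 184, 185]
134 [107, 92, 165, 183, 183, 176, 62, 62, 42, 41, 40, 40, 44, 31, 33, 61, 55, 133, 165, 164, 184, 185, 183, 183, 184, 184]
137 [182, 183, 183, 183, 183, 183, 184, 184, 41, 41, 42, 40, 43, 57, 94, 172, 174, 183, 183, 183, 183, 184, 183, 183, 184, 183]
140 [182, 181, 181, 182, 182, 182, 183, 182, 48, 41, 41, 41, 43, 49, 173, 182, 183, 183, 184, 183, 183, 183, 183, 183, 183, 184]
143 [181, 181, 182, 182, 182, 182, 182, 182, 48, 41, 41, 41, 44, 30, 183, 182, 182, 182, 183, 183, 183, 182, 182, 182, 182, 182]
146 [181, 182, 180, 1
[... 275 characters left out ...]
, 138, 117, 64, 42, 43, 29, 41, 117, 167, 182, 182, 182, 182, 182, 182, 182, 182, 182, 182]
155 [98, 97, 95, 97, 97, 96, 86, 142, 105, 58, 43, 43, 36, 59, 71, 133, 182, 183, 182, 183, 182, 182, 182, 181, 181, 182]
158 [94, 94, 93, 93, 92, 93, 88, 69, 94, 46, 97, 132, 138, 89, 81, 105, 182, 182, 182, 182, 182, 181, 182, 182, 182, 181]
161 [94, 93, 65, 65, 52, 52, 86, 71, 56, 47, 149, 151, 128, 69, 87, 140, 182, 181, 179, 180, 179, 180, 179, 180, 182, 181]
164 [53, 52, 52, 52, 51, 60, 69, 73, 44, 55, 137, 77, 72, 72, 44, 141, 181, 181, 181, 180, 180, 179, 179, 180, 179, 179]
167 [51, 52, 52, 51, 52, 101, 71, 65, 47, 75, 77, 61, 67, 91, 53, 139, 181, 181, 181, 182, 182, 181, 180, 180, 179, 178]
```

The side picture shows the tongue at columns 309–312, about 1.2 px right of where its pose predicts. That puts the side camera about 2 mm off and the corrected channel line at x ≈ 575 − 0.221·y. I shift x by +2 mm and descend into the channel.

Call:
{"name": "servo_tool", "arguments": {
  "rows": "0.09 0 -0.4 0 -1;0 0 -0.4 0 -1;0 0 -0.25 0 -1;0 0 -0.2 0 -1;0 0 -0.15 0 -1;0 0 0 0 -1"
}}

```text
clock: 8.15
tcp_pos: [615.1, -180.0, 103.5]
tcp_rot: [-3.141, -0.0, 1.788]
contact_force: [0.0, 0.4, -0.3]
finger_gap: 9.5
gripper_force: 58.9
```

Call:
{"name": "servo_tool", "arguments": {
  "rows": "0 0 -0.15 0 -1;0 0 -0.15 0 -1;0 0 -0.1 0 -1;0 0 -0.1 0 -1;0 0 0 0 -1;0 0 0 0 -1"
}}

```text
clock: 8.9
tcp_pos: [615.3, -180.1, 91.4]
tcp_rot: [3.141, 0.0, 1.788]
contact_force: [0.7, -0.2, -0.4]
finger_gap: 8.9
gripper_force: 58.9
```

It's inside the channel with no force. I start sliding left and watch the force.

Call:
{"name": "servo_tool", "arguments": {
  "rows": "-0.043 0.195 0 0 -1;-0.043 0.195 0 0 -1;-0.043 0.195 0 0 -1;-0.043 0.195 0 0 -1;-0.043 0.195 0 0 -1;-0.043 0.195 0 0 -1;-0.043 0.195 0 0 -1;0 0 0 0 -1"
}}

```text
clock: 9.9
tcp_pos: [607.7, -145.5, 91.4]
tcp_rot: [3.142, -0.0, 1.789]
contact_force: [-0.3, -0.5, -0.6]
finger_gap: 9.3
gripper_force: 58.9
```

```bash
python3 - <<'E'
from rig import bot
import pickle,cv2
from h import *
o=bot.get_obs();print({k:np.round(v,3).tolist() for k,v in o.items()})
d={"side":bot.get_image("side")}
S=Cam(d["side"]);p=o["tcp_pos"]
for h in(100,150,200,250,300,350,400):print(h,[S.proj(p+[dx,dy,h]).tolist() for dx,dy in((-38,0),(38,0),(0,38))])
a=cv2.resize(d["side"]["image"][0:190,210:410,::-1],None,fx=3,fy=3,interpolation=cv2.INTER_CUBIC);cv2.imwrite("pics/s4.png",a)
E
```

```text
{'clock': 9.9, 'joints': [-0.342, 0.32, 0.131, 1.382, 0.0, 1.01], 'qvel': [-0.008, 0.005, 0.005, -0.005, -0.005, -0.004], 'tau': [0.187, -44.423, 32.118, 0.04, 0.032, 0.012], 'tcp_pos': [607.713, -145.518, 91.353], 'tcp_rot': [3.142, -0.0, 1.789], 'contact_force': [-0.313, -0.457, -0.602], 'ft_torque': [-0.013, -0.007, 0.001], 'gripper_force': 58.894, 'finger_gap': 9.332}
100 [[326.0, 124.5], [288.3, 117.6], [300.6, 131.9]]
150 [[326.6, 101.4], [287.3, 94.7], [300.1, 108.6]]
200 [[327.3, 76.1], [286.2, 69.6], [299.6, 83.0]]
250 [[328.1, 48.3], [285.0, 42.2], [299.0, 54.8]]
300 [[329.0, 17.7], [283.6, 11.9], [298.3, 23.5]]
350 [[330.0, -16.4], [282.1, -21.6], [297.6, -11.2]]
400 [[331.1, -54.4], [280.5, -59.0], [296.8, -50.2]]
```

View pics/s4.png

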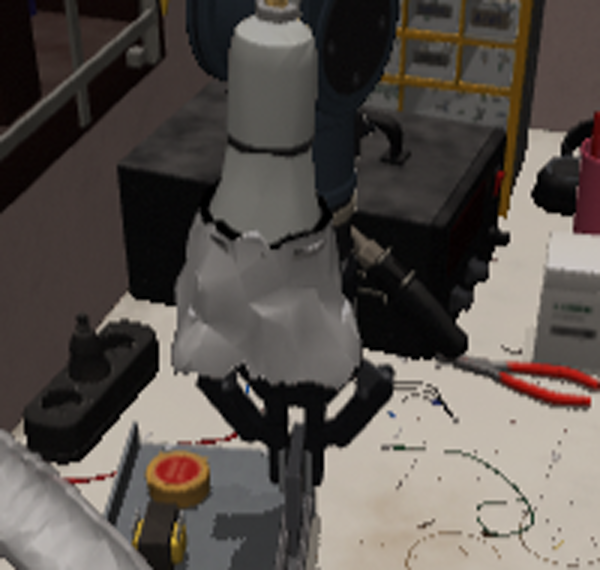

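The side picture shows the gripper in the channel and the wrist column passing behind the hanging head, with a gap of roughly 20 mm. I'll continue in small steps, watching both the tool force and the base torque.

Call:
{"name": "servo_tool", "arguments": {
  "rows": "-0.022 0.1 0 0 -1;-0.022 0.1 0 0 -1;-0.022 0.1 0 0 -1;-0.022 0.1 0 0 -1;-0.022 0.1 0 0 -1;0 0 0 0 -1"
}}

```text
clock: 10.7
tcp_pos: [605.0, -133.2, 91.3]
tcp_rot: [-3.142, -0.0, 1.789]
contact_force: [-0.9, 0.2, -0.9]
finger_gap: 9.6
gripper_force: 58.9
```

```bash
cat > o.py <<'E'
from rig import bot
import numpy as np
o=bot.get_obs()
for k in("clock","tau","tcp_pos","contact_force","ft_torque"):print(k,np.round(o[k],2).tolist())
E
python3 o.py
```

```text
clock 10.7
tau [0.09, -43.85, 32.13, 0.02, 0.02, 0.01]
tcp_pos [604.97, -133.21, 91.34]
contact_force [-0.86, 0.2, -0.92]
ft_torque [0.03, 0.01, 0.01]
```

Call:
{"name": "servo_tool", "arguments": {
  "rows": "-0.022 0.1 0 0 -1;-0.022 0.1 0 0 -1;-0.022 0.1 0 0 -1;0 0 0 0 -1"
}}

```text
clock: 11.2
tcp_pos: [603.3, -125.7, 91.3]
tcp_rot: [-3.142, -0.0, 1.789]
contact_force: [0.5, 0.0, -1.0]
finger_gap: 9.1
gripper_force: 58.9
```

```bash
python3 o.py
```

```text
clock 11.2
tau [0.08, -43.53, 32.12, 0.02, 0.02, 0.01]
tcp_pos [603.3, -125.7, 91.31]
contact_force [0.49, 0.03, -1.02]
ft_torque [0.02, 0.0, -0.03]
```

Call:
{"name": "servo_tool", "arguments": {
  "rows": "-0.017 0.08 0 0 -1;-0.017 0.08 0 0 -1;-0.017 0.08 0 0 -1;0 0 0 0 -1"
}}

```text
clock: 11.7
tcp_pos: [602.1, -119.8, 91.3]
tcp_rot: [3.142, -0.0, 1.789]
contact_force: [-0.1, 0.3, -1.1]
finger_gap: 9.0
gripper_force: 58.9
```

```bash
python3 o.py
```

```text
clock 11.7
tau [0.07, -43.29, 32.12, 0.02, 0.01, 0.01]
tcp_pos [602.05, -119.79, 91.33]
contact_force [-0.06, 0.3, -1.13]
ft_torque [-0.01, -0.04, -0.01]
```

Call:
{"name": "servo_tool", "arguments": {
  "rows": "-0.017 0.08 0 0 -1;-0.017 0.08 0 0 -1;-0.017 0.08 0 0 -1;0 0 0 0 -1"
}}

```text
clock: 12.2
tcp_pos: [600.8, -113.7, 91.3]
tcp_rot: [-3.142, -0.0, 1.789]
contact_force: [-0.3, -0.7, -1.4]
finger_gap: 9.1
gripper_force: 58.9
```

```bash
python3 o.py
```

```text
clock 12.2
tau [0.07, -43.05, 32.12, 0.02, 0.01, 0.01]
tcp_pos [600.77, -113.73, 91.32]
contact_force [-0.32, -0.69, -1.4]
ft_torque [-0.01, -0.0, -0.04]
```

Call:
{"name": "servo_tool", "arguments": {
  "rows": "-0.017 0.08 0 0 -1;-0.017 0.08 0 0 -1;-0.017 0.08 0 0 -1;0 0 0 0 -1"
}}

```text
clock: 12.7
tcp_pos: [599.5, -107.8, 91.4]
tcp_rot: [3.142, -0.0, 1.789]
contact_force: [0.3, -0.9, -0.5]
finger_gap: 9.1
gripper_force: 58.9
```

```bash
python3 o.py
```

```text
clock 12.7
tau [0.07, -42.82, 32.11, 0.02, 0.01, 0.01]
tcp_pos [599.51, -107.75, 91.36]
contact_force [0.29, -0.89, -0.45]
ft_torque [0.02, -0.0, -0.0]
```

Call:
{"name": "servo_tool", "arguments": {
  "rows": "-0.017 0.08 0 0 -1;-0.017 0.08 0 0 -1;-0.017 0.08 0 0 -1;0 0 0 0 -1"
}}

```text
clock: 13.2
tcp_pos: [598.2, -101.8, 91.3]
tcp_rot: [-3.142, -0.0, 1.789]
contact_force: [-0.2, 1.3, -1.4]
finger_gap: 9.0
gripper_force: 58.9
```

```bash
python3 o.py
```

```text
clock 13.2
tau [0.07, -42.59, 32.11, 0.02, 0.01, 0.01]
tcp_pos [598.2, -101.76, 91.32]
contact_force [-0.2, 1.32, -1.44]
ft_torque [-0.01, 0.0, 0.01]
```

```bash
python3 - <<'E'
from rig import bot
from h import *
d0,S,T=load("d0.pkl");d=bot.get_image("side");pickle.dump(d,open("d5.pkl","wb"))
a,b=d0["side"]["image"].astype(int),d["image"].astype(int)
D=np.abs(a-b).max(2)
print((D[0:128,262:340]>40).astype(int)[::6,::3])
E
```

```text
[[0 0 0 0 0 1 0 0 0 0 0 0 0 0 0 0 0 0 0 0 0 1 0 0 0 0]
 [0 0 0 0 0 1 0 0 0 0 0 0 0 0 0 0 1 1 1 1 1 1 1 1 1 1]
 [0 0 0 1 0 1 0 0 0 0 0 0 0 0 0 0 0 0 0 1 1 1 1 0 1 1]
 [0 0 0 0 0 0 0 0 0 0 0 0 0 0 0 0 0 0 0 1 1 1 0 0 0 0]
 [0 0 0 1 0 1 1 0 0 0 0 0 0 0 0 0 0 0 1 1 1 1 1 1 1 1]
 [0 0 0 1 1 0 0 0 0 0 0 0 0 0 0 0 0 0 0 1 1 1 1 1 0 1]
 [0 0 0 0 1 0 0 0 0 0 0 0 0 0 0 0 0 0 0 0 0 0 0 0 0 0]
 [0 0 0 0 0 0 0 0 0 0 0 0 0 0 0 0 0 0 0 0 0 0 0 0 0 0]
 [0 0 0 0 0 0 0 0 0 0 0 0 0 0 0 0 0 0 0 0 0 0 0 0 0 0]
 [0 0 0 0 0 0 0 0 0 0 0 0 0 0 0 0 0 0 0 0 0 0 0 0 0 0]
 [0 0 0 0 0 0 0 0 0 0 0 0 0 0 0 0 0 0 0 0 0 0 0 0 0 0]
 [0 0 0 0 0 0 0 0 0 0 0 0 0 0 0 0 0 0 0 0 0 0 0 0 0 0]
 [0 0 0 0 0 0 0 0 0 0 0 0 0 0 0 0 0 0 0 0 0 0 0 0 0 0]
 [0 0 0 0 0 0 0 0 0 0 0 0 0 0 0 0 0 0 0 0 0 0 0 0 0 0]
 [0 0 0 0 0 0 0 0 0 0 0 0 0 0 0 0 0 0 0 0 0 1 0 0 0 0]
 [0 0 0 0 0 0 0 0 0 0 0 0 0 0 0 0 0 0 0 0 0 1 0 0 0 0]
 [0 0 0 0 0 0 0 0 0 0 0 0 0 0 0 0 0 0 0 0 0 0 0 0 0 0]
 [0 0 0 0 0 0 0 0 0 0 0 0 0 0 0 0 0 0 0 0 0 0 0 0 0 0]
 [0 0 0 0 0 0 0 0 0 0 0 0 0 0 0 0 0 0 0 0 0 0 0 0 0 0]
 [0 0 0 0 0 0 0 0 0 0 0 0 0 0 0 0 0 0 0 0 0 0 0 0 0 0]
 [0 0 0 0 0 0 0 0 0 0 0 0 0 0 0 0 0 0 0 0 0 0 0 0 0 0]
 [0 0 0 0 0 0 0 0 1 1 1 1 1 0 0 0 0 0 0 0 0 0 0 0 0 0]]
```

No contact, and the hanging head hasn't moved. Continuing.

Call:
{"name": "servo_tool", "arguments": {
  "rows": "-0.017 0.08 0 0 -1;-0.017 0.08 0 0 -1;-0.017 0.08 0 0 -1;0 0 0 0 -1"
}}

```text
clock: 13.75
tcp_pos: [596.9, -95.7, 91.3]
tcp_rot: [-3.142, -0.0, 1.789]
contact_force: [-0.0, -0.7, -1.1]
finger_gap: 9.3
gripper_force: 58.9
```

```bash
python3 o.py
```

```text
clock 13.75
tau [0.07, -42.37, 32.1, 0.02, 0.01, 0.01]
tcp_pos [596.93, -95.73, 91.32]
contact_force [-0.03, -0.71, -1.1]
ft_torque [-0.01, 0.01, -0.02]
```

Call:
{"name": "servo_tool", "arguments": {
  "rows": "-0.017 0.08 0 0 -1;-0.017 0.08 0 0 -1;-0.017 0.08 0 0 -1;0 0 0 0 -1"
}}

```text
clock: 14.25
tcp_pos: [595.7, -89.8, 91.3]
tcp_rot: [3.142, -0.0, 1.789]
contact_force: [-0.1, -0.6, 0.3]
finger_gap: 9.2
gripper_force: 58.9
```

```bash
python3 o.py
```

```text
clock 14.25
tau [0.07, -42.15, 32.09, 0.02, 0.01, 0.01]
tcp_pos [595.68, -89.76, 91.33]
contact_force [-0.07, -0.59, 0.29]
ft_torque [0.02, 0.01, -0.03]
```

Call:
{"name": "servo_tool", "arguments": {
  "rows": "-0.017 0.08 0 0 -1;-0.017 0.08 0 0 -1;0 0 0 0 -1"
}}

```text
clock: 14.62
tcp_pos: [594.8, -85.7, 91.3]
tcp_rot: [-3.142, -0.0, 1.789]
contact_force: [-0.4, -0.1, -0.8]
finger_gap: 9.3
gripper_force: 58.9
```

```bash
python3 o.py
```

```text
clock 14.62
tau [0.06, -42.01, 32.09, 0.01, 0.01, 0.01]
tcp_pos [594.83, -85.75, 91.31]
contact_force [-0.42, -0.12, -0.81]
ft_torque [-0.03, -0.03, -0.04]
```

Call:
{"name": "servo_tool", "arguments": {
  "rows": "-0.017 0.08 0 0 -1;-0.017 0.08 0 0 -1;-0.017 0.08 0 0 -1;0 0 0 0 -1"
}}

```text
clock: 15.12
tcp_pos: [593.5, -79.7, 91.3]
tcp_rot: [-3.142, -0.0, 1.789]
contact_force: [-0.1, -0.2, -1.1]
finger_gap: 9.3
gripper_force: 58.9
```

```bash
python3 o.py
```

```text
clock 15.12
tau [0.07, -41.8, 32.09, 0.02, 0.01, 0.01]
tcp_pos [593.51, -79.74, 91.3]
contact_force [-0.08, -0.23, -1.05]
ft_torque [-0.02, -0.03, 0.08]
```

Call:
{"name": "servo_tool", "arguments": {
  "rows": "-0.017 0.08 0 0 -1;-0.017 0.08 0 0 -1;-0.017 0.08 0 0 -1;0 0 0 0 -1"
}}

```text
clock: 15.62
tcp_pos: [592.3, -73.8, 91.3]
tcp_rot: [-3.142, -0.0, 1.789]
contact_force: [0.0, 0.0, -0.7]
finger_gap: 9.0
gripper_force: 58.9
```

```bash
python3 o.py
```

```text
clock 15.62
tau [0.07, -41.6, 32.08, 0.01, 0.01, 0.01]
tcp_pos [592.25, -73.75, 91.32]
contact_force [0.02, 0.0, -0.74]
ft_torque [-0.0, -0.07, -0.01]
```

Call:
{"name": "servo_tool", "arguments": {
  "rows": "-0.013 0.06 0 0 -1;-0.013 0.06 0 0 -1;-0.013 0.06 0 0 -1;0 0 0 0 -1"
}}

```text
clock: 16.12
tcp_pos: [591.3, -69.3, 91.3]
tcp_rot: [3.142, -0.0, 1.789]
contact_force: [0.6, -0.2, -0.6]
finger_gap: 9.1
gripper_force: 58.9
```

```bash
python3 o.py
```

```text
clock 16.12
tau [0.05, -41.45, 32.08, 0.01, 0.01, 0.0]
tcp_pos [591.33, -69.3, 91.35]
contact_force [0.59, -0.23, -0.6]
ft_torque [-0.06, 0.02, 0.03]
```

Call:
{"name": "servo_tool", "arguments": {
  "rows": "-0.013 0.06 0 0 -1;-0.013 0.06 0 0 -1;-0.013 0.06 0 0 -1;0 0 0 0 -1"
}}

```text
clock: 16.62
tcp_pos: [590.3, -64.8, 91.3]
tcp_rot: [-3.142, -0.0, 1.789]
contact_force: [-0.2, 0.3, -0.5]
finger_gap: 9.2
gripper_force: 58.9
```

Call:
{"name": "servo_tool", "arguments": {
  "rows": "-0.013 0.06 0 0 -1;-0.013 0.06 0 0 -1;0 0 0 0 -1"
}}

```text
clock: 17.0
tcp_pos: [589.7, -61.8, 91.3]
tcp_rot: [-3.142, -0.0, 1.789]
contact_force: [-0.3, -0.1, -0.5]
finger_gap: 9.3
gripper_force: 58.9
```

Call:
{"name": "servo_tool", "arguments": {
  "rows": "-0.013 0.06 0 0 -1;-0.013 0.06 0 0 -1;0 0 0 0 -1"
}}

```text
clock: 17.38
tcp_pos: [589.0, -58.8, 91.3]
tcp_rot: [-3.142, 0.0, 1.789]
contact_force: [0.2, -0.1, -0.6]
finger_gap: 9.4
gripper_force: 58.9
```

```bash
python3 o.py
```

```text
clock 17.38
tau [0.04, -41.11, 32.08, 0.01, 0.01, 0.0]
tcp_pos [589.03, -58.82, 91.32]
contact_force [0.21, -0.06, -0.63]
ft_torque [-0.0, 0.01, 0.02]
```

Call:
{"name": "servo_tool", "arguments": {
  "rows": "-0.013 0.06 0 0 -1;-0.013 0.06 0 0 -1;0 0 0 0 -1"
}}

```text
clock: 17.75
tcp_pos: [588.4, -55.9, 91.4]
tcp_rot: [3.142, 0.0, 1.789]
contact_force: [-0.3, -0.5, 0.9]
finger_gap: 9.1
gripper_force: 58.9
```

Call:
{"name": "servo_tool", "arguments": {
  "rows": "-0.013 0.06 0 0 -1;-0.013 0.06 0 0 -1;0 0 0 0 -1"
}}

```text
clock: 18.12
tcp_pos: [587.9, -53.6, 91.5]
tcp_rot: [3.142, 0.001, 1.788]
contact_force: [0.3, -3.5, -1.0]
finger_gap: 9.3
gripper_force: 58.9
```

Call:
{"name": "servo_tool", "arguments": {
  "rows": "-0.013 0.06 0 0 -1;-0.013 0.06 0 0 -1;0 0 0 0 -1"
}}

```text
clock: 18.5
tcp_pos: [587.2, -50.4, 91.4]
tcp_rot: [3.142, 0.001, 1.788]
contact_force: [0.5, -4.9, 0.2]
finger_gap: 9.3
gripper_force: 58.9
```

```bash
python3 o.py
```

```text
clock 18.5
tau [2.68, -40.57, 31.26, 0.67, 1.53, 0.02]
tcp_pos [587.21, -50.4, 91.45]
contact_force [0.55, -4.94, 0.18]
ft_torque [-1.19, -0.14, 0.04]
```

The stop is felt: −3.5 N, then −4.9 N, about 5 mm in. I nudge it to its end, then press down.

Call:
{"name": "servo_tool", "arguments": {
  "rows": "-0.009 0.04 0 0 -1;0 0 0 0 -1;0 0 0 0 -1"
}}

```text
clock: 18.88
tcp_pos: [587.0, -49.4, 91.5]
tcp_rot: [3.142, 0.001, 1.788]
contact_force: [-0.0, -5.0, -0.8]
finger_gap: 9.6
gripper_force: 58.9
```

Call:
{"name": "servo_tool", "arguments": {
  "rows": "0 0 -0.06 0 -1;0 0 -0.06 0 -1;0 0 -0.04 0 -1;0 0 0 0 -1"
}}

```text
clock: 19.38
tcp_pos: [587.8, -49.4, 88.7]
tcp_rot: [3.139, 0.001, 1.788]
contact_force: [-0.6, -5.3, 4.4]
finger_gap: 9.0
gripper_force: 59.7
```

Call:
{"name": "servo_tool", "arguments": {
  "rows": "0 0 -0.06 0 -1;0 0 -0.06 0 -1;0 0 0 0 -1"
}}

```text
clock: 19.75
tcp_pos: [587.8, -49.4, 86.2]
tcp_rot: [3.139, 0.002, 1.788]
contact_force: [0.6, -5.2, 5.5]
finger_gap: 9.0
gripper_force: 60.0
```

```bash
python3 o.py
```

```text
clock 19.75
tau [2.97, -37.22, 28.67, 0.29, 1.63, 0.02]
tcp_pos [587.83, -49.41, 86.22]
contact_force [0.56, -5.16, 5.49]
ft_torque [-1.17, 0.08, -0.02]
```

Call:
{"name": "servo_tool", "arguments": {
  "rows": "0 0 -0.06 0 -1;0 0 -0.06 0 -1;0 0 0 0 -1",
  "newtons": 80
}}

```text
clock: 20.12
tcp_pos: [587.9, -49.4, 83.7]
tcp_rot: [3.139, 0.002, 1.788]
contact_force: [-1.4, -4.9, 6.8]
finger_gap: 8.8
gripper_force: 79.8
```

Call:
{"name": "servo_tool", "arguments": {
  "rows": "0 0 -0.04 0 -1;0 0 0 0 -1;0 0 0 0 -1"
}}

```text
clock: 20.5
tcp_pos: [588.0, -49.4, 83.0]
tcp_rot: [3.139, 0.002, 1.788]
contact_force: [-2.0, -5.4, 7.1]
finger_gap: 8.8
gripper_force: 79.9
```

```bash
python3 o.py
```

```text
clock 20.5
tau [2.96, -35.99, 27.94, -0.14, 1.63, 0.01]
tcp_pos [587.95, -49.4, 82.96]
contact_force [-1.99, -5.45, 7.05]
ft_torque [-1.13, 0.34, -0.03]
```

Call:
{"name": "servo_tool", "arguments": {
  "rows": "0 0 -0.04 0 -1;0 0 0 0 -1;0 0 0 0 -1"
}}

```text
clock: 20.88
tcp_pos: [588.0, -49.4, 82.7]
tcp_rot: [3.138, 0.002, 1.788]
contact_force: [-0.8, -5.1, 10.5]
finger_gap: 9.2
gripper_force: 80.3
```

Call:
{"name": "servo_tool", "arguments": {
  "rows": "0 0 -0.03 0 -1;0 0 0 0 -1;0 0 0 0 -1"
}}

```text
clock: 21.25
tcp_pos: [588.0, -49.4, 82.6]
tcp_rot: [3.138, 0.002, 1.788]
contact_force: [-3.3, -3.6, 12.7]
finger_gap: 8.7
gripper_force: 80.6
```

```bash
python3 o.py
```

```text
clock 21.25
tau [2.82, -33.48, 26.62, -1.04, 1.65, 0.0]
tcp_pos [588.03, -49.41, 82.62]
contact_force [-3.28, -3.59, 12.66]
ft_torque [-1.01, 0.83, 0.02]
```

It's at the end of the strip: z stopped at 82.6, predicted 82.7, with 12.7 N. A small trim against the stop, and relief of the wall force.

Call:
{"name": "servo_tool", "arguments": {
  "rows": "-0.03 0.04 -0.03 0 -1;0 0 0 0 -1;0 0 0 0 -1;0 0 0 0 -1"
}}

```text
clock: 21.75
tcp_pos: [588.0, -49.3, 82.6]
tcp_rot: [3.137, 0.004, 1.788]
contact_force: [-2.6, -6.6, 13.5]
finger_gap: 9.1
gripper_force: 80.6
```

```bash
python3 o.py; python3 - <<'E'
from rig import bot
import cv2
im=bot.get_image("side")["image"][100:250,210:410,::-1]
cv2.imwrite("pics/s6.png",cv2.resize(im,None,fx=4,fy=4,interpolation=cv2.INTER_CUBIC))
E
```

```text
clock 21.75
tau [3.75, -32.65, 25.7, -0.77, 2.09, 0.03]
tcp_pos [587.97, -49.32, 82.6]
contact_force [-2.63, -6.64, 13.46]
ft_torque [-1.34, 0.78, 0.06]
```

View pics/s6.png

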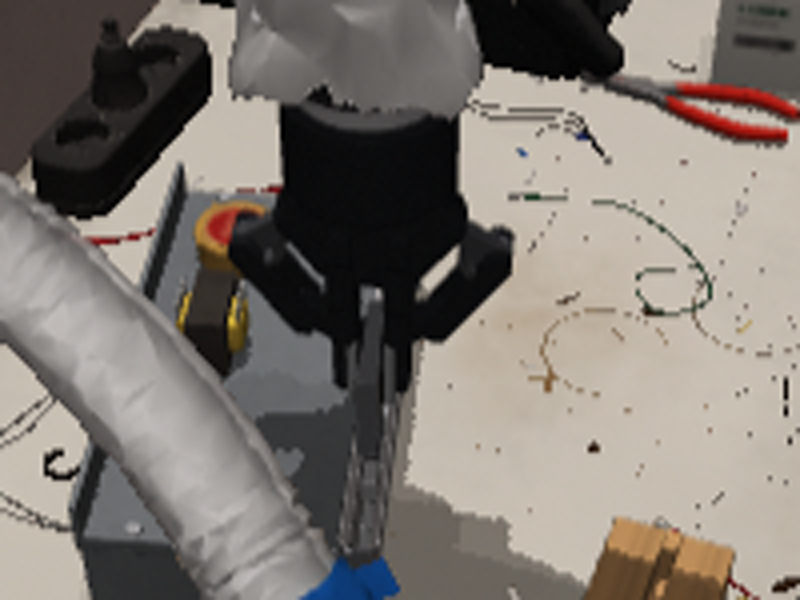

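The picture shows the holder upright in the channel, gripped at about (370,370) in the crop, with the parts on the board unmoved. The holder is firm against both the stop (−6.6 N) and the strip (13.5 N).

```bash
python3 -c "
from rig import bot
print(bot.close_job())"
```

```text
the job is handed in; nothing more can be done
None
```

I handed the job in at about 22 s. The label holder was upright in the gripper, firm against the stop (about 6.6 N) and at the strip's hard end (about 13.5 N). The verdict was not shown, and the hanging shrouded head beside the wrist looked unmoved with no contact felt.

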